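# Turn the sold bangle's flag to red

## Task

The milky white bangle has just been sold: with your fingertips, gently flip the flag on its display right over its pivot, from the green face to the red, until it lies flat against its stop. Push it only, without gripping it. Leave the other two flags as they are, and do not shift or pick up the displays, the bangles or anything else on the counter.

Things in the scene. Friction and masses are not known exactly. Their poses are not given: they have to be found in the camera images.
- display_white: the loose display (about 1.5 kg) that carries the milky white bangle: walnut slab 190 (x) x 150 (y) x 18 mm high, gold mirror inlay. Origin: centre of its underside, z up. Its flip flag stands on the near (robot) half, 50 mm from the centre in its own -x; the bangle lies round a low black boss 45 mm from the centre in +x. All three are built alike.
- flag_white (a joint): the flip flag of the milky white bangle's display: 0 = leaf level towards the display's +y, green face up (for sale); pi/2 = leaf upright; pi = leaf level towards -y, red face up (sold). Stays at any angle it is left at (pivot friction 0.025 N m); firm stops at 0 and pi. Starts green, up to 0.2 rad off its stop.
- pivot_white (a point): the middle of that flag's pivot axle, 78 mm above the counter; axes as the display's, x along the axle. The 7 mm axle, 44 mm long, is carried by two brass cheeks (38 mm over their outsides, 14 mm wide in y, reaching 7 mm above the axle's centre). Leaf and tail have open space under them down to the slab (a 4 mm foot plate, +-22 mm in y, lies on it).
- leaf_white (a point): middle of the leaf's free edge, 60 mm from the pivot; turns with the flag. The leaf is a brass-rimmed plate 46 x 46 mm, 3 mm thick, 14 to 60 mm from the pivot, green on one face and red on the other.
- tail_white (a point): middle of the free edge of the flag's brass thumb tail, 45 mm from the pivot, opposite to the leaf and in the same plane; turns with the flag. The tail is 26 mm wide, 3 mm thick. Pressing it down (1 to 2 N) raises the leaf; there is no stop before the leaf lies over on the other side.
- boss_white (a point): centre of the foot of that display's black boss (radius 25 mm, 8 mm high), on the slab's top, 18 mm above the counter
- bangle_white: the loose milky white bangle, outer diameter 86 mm, inner 58 mm, 14 mm thick, lying flat round its display's boss; origin at the centre of its underside
- display_blue: the loose display (about 1.5 kg) that carries the deep blue bangle: walnut slab 190 (x) x 150 (y) x 18 mm high, gold mirror inlay. Origin: centre of its underside, z up. Its flip flag stands on the near (robot) half, 50 mm from the centre in its own -x; the bangle lies round a low black boss 45 mm from the centre in +x.
- flag_blue (a joint): the flip flag of the deep blue bangle's display: 0 = leaf level towards the display's +y, green face up (for sale); pi/2 = leaf upright; pi = leaf level towards -y, red face up (sold). Built like the white one's. It starts red.
- pivot_blue (a point): the middle of that flag's pivot axle, 78 mm above the counter; axes as the display's, x along the axle.
- leaf_blue (a point): middle of the leaf's free edge, 60 mm from the pivot; turns with the flag.
- bangle_blue: the loose deep blue bangle, outer diameter 86 mm, inner 58 mm, 14 mm thick, lying flat round its display's boss; origin at the centre of its underside
- display_smoke: the loose display (about 1.5 kg) that carries the smoky dark grey bangle: walnut slab 190 (x) x 150 (y) x 18 mm high, gold mirror inlay. Origin: centre of its underside, z up. Its flip flag stands on the near (robot) half, 50 mm from the centre in its own -x; the bangle lies round a low black boss 45 mm from the centre in +x.
- flag_smoke (a joint): the flip flag of the smoky dark grey bangle's display: 0 = leaf level towards the display's +y, green face up (for sale); pi/2 = leaf upright; pi = leaf level towards -y, red face up (sold). Built like the white one's. It starts green.
- pivot_smoke (a point): the middle of that flag's pivot axle, 78 mm above the counter; axes as the display's, x along the axle.
- leaf_smoke (a point): middle of the leaf's free edge, 60 mm from the pivot; turns with the flag.
- bangle_smoke: the loose smoky dark grey bangle, outer diameter 86 mm, inner 58 mm, 14 mm thick, lying flat round its display's boss; origin at the centre of its underside
- vanity_mirror: bystander: brass hand mirror lying flat, disc 112 mm across, 9 mm thick, heart-shaped handle to its -x; origin: centre of its underside
- ring_box: bystander: closed navy ring box 55 x 60 x 46 mm; origin: centre of its underside
- loupe: bystander: folding steel loupe 54 x 26 x 18 mm, origin under the lens
- calculator: bystander: grey calculator 150 x 95 x 15 mm; origin: centre of its underside
- bangle_spare: bystander: pale blue spare bangle on a black card, sizes as the others; origin: centre of its underside
- gift_box: bystander: cream gift box with a blue band, 94 x 94 x 42 mm; origin: centre of its underside

How it is judged:
By the outcome, as a careful person would: the job done as asked, in the order asked, and still so for the second after the job is handed in, with the robot touching nothing.
It also fails if it takes over 45 s, if anything falls off the work surface, if the arm or the gripper's body presses on something with over 40 N, if the wrist force passes 120 N, or if a joint passes its speed limit or range.

## Robot

A 6-joint arm with a two-finger parallel gripper is mounted at the origin on the work surface. World frame = base frame: x ahead of the robot, y to its left, z up, the work surface at z = 0. Lengths are in m, angles in degrees, forces in N, time in s.
With the tool pointing down it reaches from about 0.35 to 0.875 m from the base axis. Payload 4.2 kg.
Tool frame: the origin (TCP) lies at the very end of the fingers, on their centre line; the grasp point (between the pads) lies 19 mm behind it; z points along the fingers, y is the line along which they close (so a half turn about z gives the same grasp; the last joint's range is limited). The gripper opens to 87 mm and grips with 3 to 60 N. Pads are 19 mm wide; open, the fingers measure 117 mm over their backs; the gripper's body (75 mm by 190 mm) begins 51 mm behind the grasp point.
Start: joints at [88.728, 22.042, 0.453, 0, -68.411, -14.817], TCP at [0.173, 0.601, 0.223] pointing down, gripper open.
Joint ranges: [-179.83, 179.83], [-69.29, 118.12], [-61.27, 80.66], [-181.25, 117.63], [-171.15, -9.14], [-177.46, 177.46]. Speed limits (degrees/s): [159.86, 159.86, 180, 180, 180, 180].

## Interface

Orientations are given as a 3x3 rotation matrix whose columns are the frame's x, y, z axes.
In Python, from station import sense, cams, r gives the robot as it stands. The module is installed in compiled form; this text tells all that it offers.
- The arm moves only by the tool step_arm, never from a script. Its argument "targets" is text: rows parted by semicolons, each of 4 numbers parted by spaces: the shift along the tool's x, y, z in cm, then the turn about the tool's z in degrees. In form: x y z turn; .... A call has 1 to 12 rows; each row shifts and turns the commanded pose from where the row before left it, along the tool's axes as they then stand; what a row does not reach is not made up. A row lasts 1/12 s, in which the tool goes at most 41.7 mm and 7.16 degrees, less where a joint would pass 70% of its speed; a pose out of reach is approached as far as the arm can. A call with a gripper value outside its range is refused whole. "claw" is the finger opening in cm, from 0 to 8.7, set as the call begins (left out, the last holds). The fingers move at their own pace and stop on an object; the grip force is fixed at half the most. Time passes only in rows, so rows that do not move let the fingers close. It gives the time, the measured TCP pose, the force, the opening and the grip force at its end, in the units of the state.
- sense(): the state, without advancing time (a new reading comes with each control period).
- cams.capture(name): name is "scene" or "side" or "wrist"; returns a dict with "frame" (400x640x3 uint8, blue, green, red), "vertical_fov" (degrees; the focal length in pixels is half the picture's height over the tangent of half this angle, whatever the lens; pixels are square), "cx", "cy" (the principal point, pixels), "eye" and "rotation" of the camera in the world; the wrist camera has in their place "tool_from_camera" (4x4, takes a point from camera to tool coordinates, whose origin is the TCP and whose axes are the flange's). Camera axes: x right, y down, z forward; pixel columns grow to the right and rows downward; lengths in m; the calibration is good to about 2 mm. The wrist camera is an equidistant fisheye: a pixel r from the principal point sees the ray r / f radians off the axis. A picture is of the moment at which its call begins: read the wrist's pose just before it. There is no depth.
- r.finish_job(): hands the job in; it is judged then, once.
The state is a dict: "time_s": time; "joints": joint angles; "joint_velocities": joint speeds; "effort": joint torques, N m; "tcp_pos": TCP position; "ee_rot": TCP orientation; "wrist_force": force on the tool from outside, world axes, zero at the start; "moment": the same for the moment, N m; "gripper_width": opening from 0.0 (shut) to 1.0 (fully open); "gripper_force": force on a finger pad.
Only numpy, scipy, OpenCV 4.12 (cv2) and the standard library are available. Lean on these libraries where they do the work, as an engineer would, in place of code of your own. Each camera call takes 0.05 s, during which the arm holds its last target. There are 200 camera calls.

## Working session

There is one attempt and no reset: what is moved stays moved. The work goes in short steps, Python scripts to look and compute and a tool call to move; the robot and the scene stay as the last step left them, time stands still between calls to the robot, and variables do not carry over. Pictures are saved under pics/ and viewed, at most 10 in all, crops included, and the job is handed in when it is done.

Besides the shell and the picture viewer there is one more tool, called after "Request:" as name(argument=value, ...), one argument or row to a line, values as JSON. step_arm: Moves the arm, as the interface text tells. Its arguments: {"type":"object","properties":{"targets":{"type":"string"},"claw":{"type":"number"}},"required":["targets"]}

```bash
mkdir -p pics; python3 - <<'E'
from station import sense,cams,r
import cv2,pickle,numpy as np
np.set_printoptions(precision=4,suppress=True)
s=sense();print(s['time_s'],s['tcp_pos'],s['ee_rot'])
for n in("scene","side","wrist"):
    c=cams.capture(n);cv2.imwrite(f"pics/{n}0.png",c["frame"]);pickle.dump((s,c),open(f"{n}0.pkl","wb"))
    print(n,{k:v for k,v in c.items() if k!="frame"})
E
```

```text
0.0 [0.173  0.5999 0.2215] [[ 0.9608 -0.2772 -0.0005]
 [-0.2772 -0.9608 -0.0021]
 [ 0.0001  0.0022 -1.    ]]
scene {'vertical_fov': 42.789179770723806, 'cx': 314.341819510838, 'cy': 194.64391954340488, 'eye': array([ 1.7231, -0.1452,  1.3456]), 'rotation': array([[ 0.1349,  0.7087, -0.6925],
       [ 0.9909, -0.0963,  0.0945],
       [ 0.0003, -0.6989, -0.7152]])}
side {'vertical_fov': 53.64673270767417, 'cx': 318.5037544419545, 'cy': 202.29515142942722, 'eye': array([0.3953, 0.9188, 0.766 ]), 'rotation': array([[-0.9953, -0.055 ,  0.0798],
       [-0.0969,  0.5929, -0.7994],
       [-0.0033, -0.8034, -0.5954]])}
wrist {'vertical_fov': 65.70646984690485, 'cx': 323.7080982871478, 'cy': 195.88205354127106, 'tool_from_camera': array([[-0.0011, -0.9529, -0.3032,  0.0848],
       [ 1.    , -0.001 , -0.0005,  0.001 ],
       [ 0.0002, -0.3032,  0.9529, -0.1626],
       [ 0.    ,  0.    ,  0.    ,  1.    ]])}
```

View pics/scene0.png

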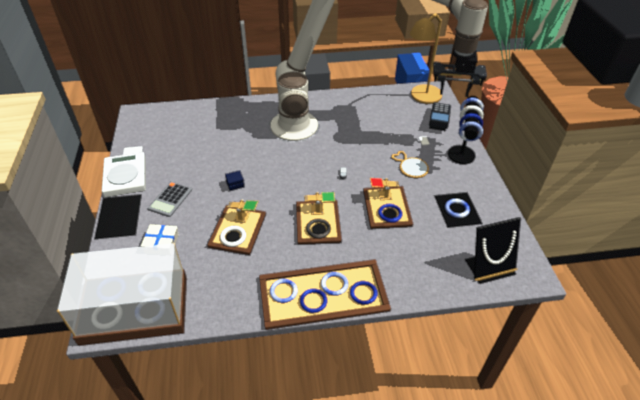

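View pics/side0.png

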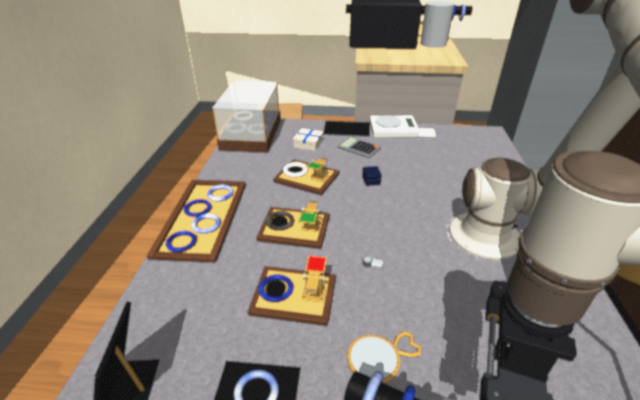

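The scene view shows the white bangle's display at about (237,229), leftmost, with its green flag at (247,206). The side view shows it at (307,176). I'll enlarge both to get corner pixels.

```bash
python3 - <<'E'
import cv2,numpy as np
a=cv2.imread("pics/scene0.png")[190:260,200:280];b=cv2.imread("pics/side0.png")[150:200,265:345]
a=cv2.resize(a,None,fx=5,fy=5,interpolation=cv2.INTER_CUBIC);b=cv2.resize(b,None,fx=5,fy=5,interpolation=cv2.INTER_CUBIC)
cv2.imwrite("pics/z0.png",np.hstack([a,np.vstack([b,np.zeros((100,400,3),np.uint8)])]))
E
```

```text
(no output)
```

View pics/z0.png

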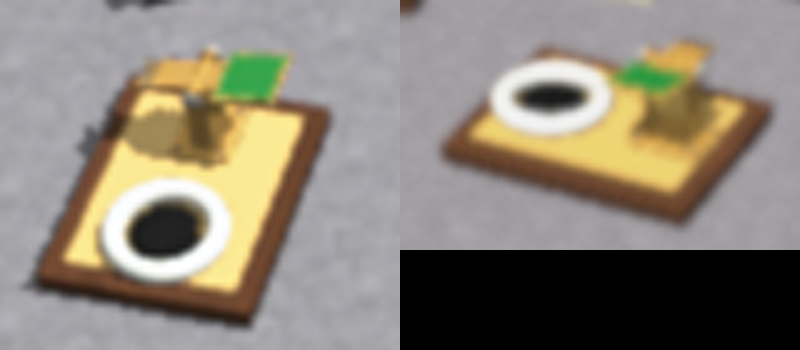

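Crop of the scene view: the slab's top corners are at (330,108), (248,312), (40,275) and (128,85), with the bangle at (166,228). The leaf is slightly raised, and the tail is at (165,72) on the left. In the side crop the corners are at (285,208), (45,148), (370,105) and (148,48).

```bash
cat > h.py <<'E'
import numpy as np
from scipy.optimize import least_squares
np.set_printoptions(precision=4,suppress=True)
def proj(c,P):
    p=(np.atleast_2d(P)-c["eye"])@c["rotation"]; f=200/np.tan(np.radians(c["vertical_fov"])/2)
    return p[:,:2]/p[:,2:]*f+[c["cx"],c["cy"]]
def projw(s,c,P):
    T=np.eye(4);T[:3,:3]=s["ee_rot"];T[:3,3]=s["tcp_pos"];M=np.linalg.inv(T@c["tool_from_camera"])
    p=np.atleast_2d(P)@M[:3,:3].T+M[:3,3];f=200/np.tan(np.radians(c["vertical_fov"])/2)
    n=np.linalg.norm(p[:,:2],axis=1,keepdims=True);th=np.arctan2(n,p[:,2:])
    return p[:,:2]/n*th*f+[c["cx"],c["cy"]]
def disp(q,L):
    c,s=np.cos(q[2]),np.sin(q[2]);return np.atleast_2d(L)@np.array([[c,-s,0],[s,c,0],[0,0,1]]).T+[q[0],q[1],0]
def leaf(a,w=.023,r0=.014,r1=.060):
    return np.array([[-.05+x,r*np.cos(a),.078+r*np.sin(a)] for x,r in((-w,r0),(w,r0),(w,r1),(-w,r1))])
E
python3 - <<'E'
from h import *;import pickle
A=pickle.load(open("scene0.pkl","rb"))[1];B=pickle.load(open("side0.pkl","rb"))[1]
C=lambda x,y:[x*.095,y*.075,.018]
L=np.array([C(-1,1),C(1,1),C(1,-1),C(-1,-1),[.045,0,.032]])
a=np.array([[330,108],[248,312],[40,275],[128,85],[166,228]])/5+[200,190]-.4
b=np.array([[285,208],[45,148],[148,48],[370,105],[151,92]])/5+[265,150]-.4
b=b[[0,1,2,3,4]]
f=lambda q:np.r_[(proj(A,disp(q,L))-a).ravel(),(proj(B,disp(q,L))-b).ravel()]
for y0 in(-.4,.0,.4):
    o=least_squares(f,[.7,-.3,y0],loss='soft_l1');print(o.cost,o.x,np.degrees(o.x[2]));
q=o.x;print(f(q).reshape(-1,2));np.save("q.npy",q)
for t in(0,.1,.2):print(t,(proj(A,disp(q,leaf(t)))-[200,190])*5)
print("pivot",disp(q,[-.05,0,.078]),"tail",disp(q,[-.05,-.045,.078]))
E
```

```text
8.012396423706432 [ 0.5556 -0.2515 -0.3451] -19.770533426697057
8.012396423705448 [ 0.5556 -0.2515 -0.3451] -19.7705310931936
8.01239642372357 [ 0.5556 -0.2515 -0.3451] -19.770537478958236
[[ 0.5617 -0.8431]
 [ 1.1432  0.1497]
 [-0.6464  0.0703]
 [ 0.4734 -2.6903]
 [ 0.0369 -0.9585]
 [-0.0324 -0.177 ]
 [-1.6809 -1.4574]
 [-1.7185 -1.2595]
 [ 0.6672 -1.3184]
 [-0.1182 -0.7863]]
0 [[230.5457  52.0872]
 [210.1144 100.32  ]
 [275.6728 110.8286]
 [295.0017  62.2219]]
0.1 [[230.254   50.6651]
 [209.8056  98.8997]
 [274.5041 104.7321]
 [293.9012  56.1171]]
0.2 [[229.7694  49.2249]
 [209.3007  97.4601]
 [272.4796  98.5291]
 [291.9591  49.9114]]
pivot [[ 0.5085 -0.2345  0.078 ]] tail [[ 0.4933 -0.2769  0.078 ]]
```

Request:
step_arm(
  targets="0 3 -1 0;0 4 -1 0;0 4 -1 0;0 1 0 0;2.9 2.25 0 0;2.9 2.25 0 0;2.9 2.25 0 0;2.9 2.25 0 0;2.9 2.25 0 0;2.9 2.25 0 0;2.9 2.25 0 0;2.9 2.25 0 0",
  claw=0,
)

```text
time_s: 1.15
tcp_pos: [0.3135, 0.2463, 0.2526]
ee_rot: [[0.961, -0.276, 0.0], [-0.276, -0.961, 0.001], [0.0, -0.001, -1.0]]
wrist_force: [0.3, 1.5, 0.4]
gripper_width: 0.175
gripper_force: 0.0
```

Request:
step_arm(
  targets="2.9 2.25 0 0;2.9 2.25 0 0;2.9 2.25 0 0;2.9 2.25 0 0;2.9 2.25 0 0;1.75 3.34 0 0;1.75 3.34 0 0;1.75 3.34 0 0;1.75 3.34 0 0;1.75 3.34 0 0;1.75 3.34 0 0;1.75 3.34 0 0",
)

```text
time_s: 2.15
tcp_pos: [0.474, -0.1609, 0.2525]
ee_rot: [[0.961, -0.277, 0.0], [-0.277, -0.961, 0.0], [0.0, -0.0, -1.0]]
wrist_force: [1.3, 0.4, 0.4]
gripper_width: 0.007
gripper_force: 0.0
```

Request:
step_arm(
  targets="1.75 3.34 0 0;1.75 3.34 0 0;1.75 3.34 0 0;0 0 0 7;0 0 0 7;0 0 0 7;0 0 0 7;0 0 0 7;0 0 0 7;0 0 0 7;0 0 0 7;0 0 0 7",
)

```text
time_s: 3.15
tcp_pos: [0.4966, -0.2697, 0.2521]
ee_rot: [[0.183, -0.983, -0.001], [-0.983, -0.183, 0.0], [-0.0, 0.001, -1.0]]
wrist_force: [0.5, -0.8, 0.2]
gripper_width: 0.009
gripper_force: 0.0
```

Request:
step_arm(
  targets="0 0 0 7;0 0 0 7;0 0 0 7;0 0 0 7;0 0 1 3;0 0 1 0;0 0 0 0;0 0 0 0",
)

```text
time_s: 3.82
tcp_pos: [0.4962, -0.2696, 0.2315]
ee_rot: [[-0.342, -0.94, -0.002], [-0.94, 0.342, 0.001], [0.0, 0.002, -1.0]]
wrist_force: [0.1, 0.7, 0.4]
gripper_width: 0.006
gripper_force: 0.0
```

Above the tail. Now one look from close by.

```bash
python3 - <<'E'
from h import *;from station import sense,cams;import cv2,pickle
s=sense();c=cams.capture("wrist");pickle.dump((s,c),open("w1.pkl","wb"))
q=np.load("q.npy");f=c["frame"].copy()
P=np.vstack([disp(q,leaf(.12)),disp(q,leaf(np.pi+.12,.013,.0,.045)),disp(q,[[.045,0,.032],[-.095,.075,.018],[-.095,-.075,.018],[.095,.075,.018],[.095,-.075,.018]])])
u=projw(s,c,P);print(u)
cv2.imwrite("pics/w1.png",f)
for x in u: cv2.circle(f,tuple(int(v) for v in np.round(x)),3,(255,0,255),1)
cv2.imwrite("pics/w1o.png",f)
E
```

```text
[[345.6932 226.4978]
 [304.1067 226.7463]
 [305.0665 264.9096]
 [345.0913 264.6592]
 [336.7247 214.3188]
 [312.9631 214.4586]
 [312.4596 173.5116]
 [336.8142 173.3765]
 [249.1272 201.3105]
 [357.6791 249.3553]
 [361.0843 138.9175]
 [222.3172 248.4098]
 [210.4332 142.0288]]
```

View pics/w1o.png

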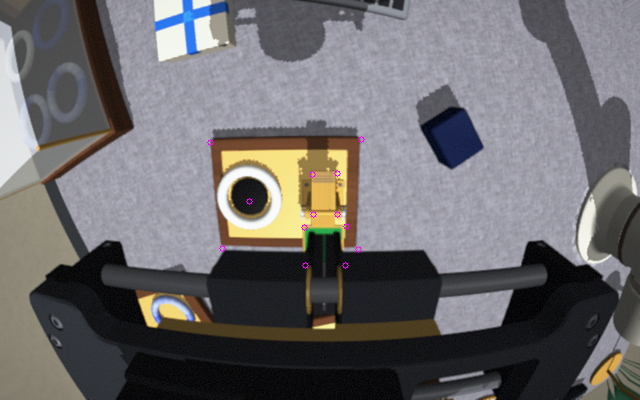

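The overlay fits: the tail spans x 311–336 from y 173 to 214. The slab and bangle appear about 5 px farther towards -y' than predicted, so I'll take one crop to refine this.

```bash
python3 - <<'E'
import cv2
a=cv2.imread("pics/w1.png")[125:265,200:370]
cv2.imwrite("pics/w1z.png",cv2.resize(a,None,fx=4,fy=4,interpolation=cv2.INTER_CUBIC))
E
```

```text
(no output)
```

View pics/w1z.png

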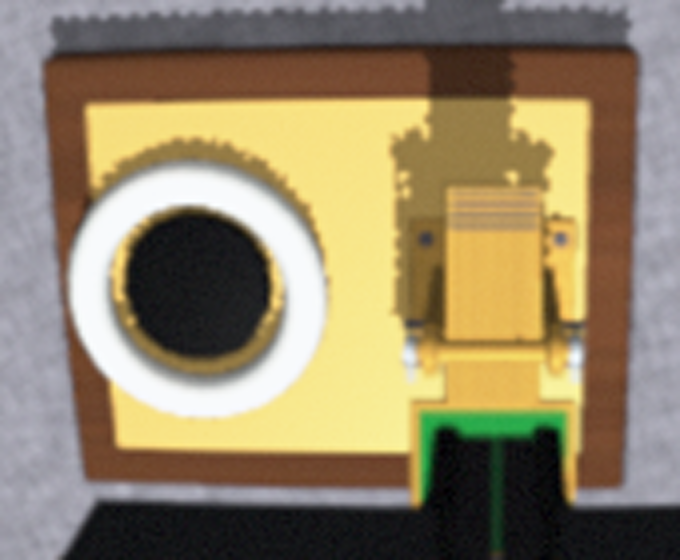

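The crop shows slab corners at (45,62), (637,53), (88,478) and (622,485). The axle ends are at (408,352) and (577,352), the tail end at (447,187)–(541,187), and the leaf's inner edge at (412,405)–(577,405).

```bash
python3 - <<'E'
from h import *;import pickle
s,c=pickle.load(open("w1.pkl","rb"));q0=np.load("q.npy")
u=np.array([[45,62],[637,53],[88,478],[622,485],[408,352],[577,352],[447,187],[541,187],[412,405],[577,405]])/4+[200,125]-.4
def m(p):
    t=leaf(np.pi+p[3],.013,0,.045);l=leaf(p[3])
    return disp(p,np.vstack([[[.095,-.075,.018],[-.095,-.075,.018],[.095,.075,.018],[-.095,.075,.018],[-.028,0,.078],[-.072,0,.078]],t[3],t[2],l[1],l[0]]))
# order: left = +x
M=lambda p:m(p)[[0,1,2,3,4,5,7,6,8,9]]
f=lambda p:(projw(s,c,M(p))-u).ravel()
o=least_squares(f,[*q0,.1],loss='soft_l1');p=o.x;print(p,np.degrees(p[2]));print(o.fun.reshape(-1,2))
np.save("p.npy",p)
ex=np.array([np.cos(p[2]),np.sin(p[2]),0]);ey=np.array([-ex[1],ex[0],0])
pv=disp(p,[-.05,0,.078])[0];print("pivot",pv);d=s["tcp_pos"]-pv;print("tcp x',y'",d@ex,d@ey,"yaw err",np.degrees(np.arctan2(s["ee_rot"][1,1],s["ee_rot"][0,1])-np.pi)-np.degrees(p[2]))
E
```

```text
[ 0.5566 -0.2544 -0.3524  0.3135] -20.188225066925916
[[-1.5781 -0.429 ]
 [ 1.1356 -0.3408]
 [-1.2053  2.2978]
 [ 0.83    2.4168]
 [ 1.3391 -0.0009]
 [-0.6515  0.0455]
 [-0.1149  0.1039]
 [ 0.1543  0.1349]
 [-0.5487 -0.4995]
 [ 0.2078 -0.4531]]
pivot [ 0.5096 -0.2371  0.078 ]
tcp x',y' -0.001410935498131209 -0.035118441097981595 yaw err 0.17422821028104352
```

Request:
step_arm(
  targets="-0.2 -0.15 2 0;0 0 3 0;0 0 3 0;0 0 3 0;0 0 2 0;0 0 0.65 0;0 0 0.5 0;0 0 0.5 0;0 0 0.5 0;0 0 0.5 0;0 0 0 0;0 0 0 0",
)

```text
time_s: 4.87
tcp_pos: [0.4991, -0.2685, 0.0765]
ee_rot: [[-0.343, -0.939, 0.001], [-0.939, 0.343, -0.0], [-0.0, -0.001, -1.0]]
wrist_force: [0.4, 0.1, 0.1]
gripper_width: 0.004
gripper_force: 0.0
```

Request:
step_arm(
  targets="0 0 0.4 0;0 0 0.4 0;0 0 0.4 0;0 0 0.4 0;0 0 0.4 0;0 0 0.3 0;0 0 0.2 0;0 0 0 0;0 0 0 0",
)

```text
time_s: 5.62
tcp_pos: [0.4985, -0.2683, 0.0507]
ee_rot: [[-0.344, -0.939, -0.001], [-0.939, 0.344, 0.0], [0.0, 0.001, -1.0]]
wrist_force: [0.5, 0.2, -0.8]
gripper_width: 0.007
gripper_force: 0.0
```

Request:
step_arm(
  targets="0 0 -1 0;0 0 -3 0;0 0 -3.5 0;0 0 -3.5 0;0 0 -3.5 0;0 0 -1 0;0 0 0 0;0 0 0 0",
)

```text
time_s: 6.28
tcp_pos: [0.4986, -0.2681, 0.2068]
ee_rot: [[-0.344, -0.939, 0.002], [-0.939, 0.344, 0.0], [-0.001, -0.001, -1.0]]
wrist_force: [-0.3, -0.6, -0.3]
gripper_width: 0.006
gripper_force: 0.0
```

```bash
python3 - <<'E'
from h import *;from station import sense,cams;import cv2,pickle
s=sense();c=cams.capture("wrist");a=c["frame"][125:265,200:370];d=cams.capture("scene");b=d["frame"][180:260,195:285]
cv2.imwrite("pics/v2.png",np.hstack([cv2.resize(a,(486,400),interpolation=2),cv2.resize(b,None,fx=3.4,fy=5,interpolation=2)]))
p=np.load("p.npy");print(s["tcp_pos"])
for t in(.7,.9,1.1):
    P=disp(p,leaf(t));print(t,((proj(d,P)-[195,180])*[3.4,5]+[486,0]).round().tolist(),((projw(s,c,P)-[200,125])*2.857).round().tolist())
E
```

```text
[ 0.4986 -0.2681  0.2068]
0.7 [[653.0, 94.0], [639.0, 142.0], [670.0, 120.0], [684.0, 72.0]] [[424.0, 307.0], [293.0, 306.0], [290.0, 437.0], [426.0, 437.0]]
0.9 [[651.0, 91.0], [637.0, 140.0], [661.0, 109.0], [675.0, 61.0]] [[424.0, 304.0], [292.0, 304.0], [287.0, 429.0], [429.0, 429.0]]
1.1 [[649.0, 89.0], [634.0, 138.0], [650.0, 100.0], [665.0, 52.0]] [[425.0, 299.0], [292.0, 299.0], [285.0, 413.0], [432.0, 413.0]]
```

View pics/v2.png

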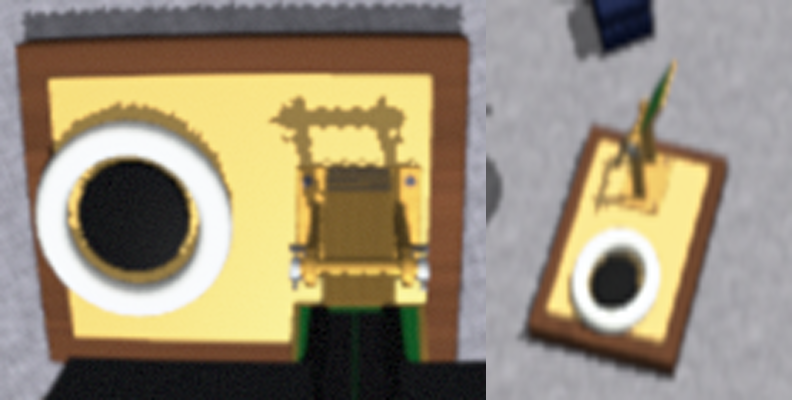

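The leaf now stands at about 0.9 rad: its tip is at (672,62) in the right panel. Next I go round to the +y' side and push it over.

Request:
step_arm(
  targets="-2 0 0 0;-3.4 0 0 0;-3.4 0 0 0;-2 0 1.7 0;0 0 3 0;0 0 3 0;0 0 2 0;-0 0 0 0;1.2 0 0 0;1.2 0 0 0;0.6 0 0 0;0 0 0 0",
)

```text
time_s: 7.38
tcp_pos: [0.5257, -0.1969, 0.1105]
ee_rot: [[-0.346, -0.938, 0.003], [-0.938, 0.346, -0.0], [-0.001, -0.003, -1.0]]
wrist_force: [-0.7, 0.7, 0.6]
gripper_width: 0.006
gripper_force: 0.0
```

Request:
step_arm(
  targets="0.5 0 0 0;0.5 0 0 0;0.6 0 0 0;0.6 0 0 0;0.6 0 0 0;0.6 0 0 0;0.6 0 0 0;0.6 0 0 0;0.6 0 0 0;0.6 0 0 0;0.6 0 0 0;0.6 0 0 0",
)

```text
time_s: 8.38
tcp_pos: [0.5013, -0.2615, 0.1091]
ee_rot: [[-0.343, -0.939, -0.0], [-0.939, 0.343, -0.0], [0.0, 0.0, -1.0]]
wrist_force: [0.3, 1.0, 0.6]
gripper_width: 0.005
gripper_force: 0.2
```

Request:
step_arm(
  targets="0.4 0 0.3 0;0.4 0 0.4 0;0.4 0 0.4 0;0.2 0 0.4 0;0 0 0.4 0;0 0 0.4 0;0 0 0.3 0;0 0 0.2 0;0 0 0.1 0;0 0 0 0;0 0 0 0",
)

```text
time_s: 9.3
tcp_pos: [0.4969, -0.2739, 0.0801]
ee_rot: [[-0.343, -0.939, 0.0], [-0.939, 0.343, 0.0], [-0.0, -0.0, -1.0]]
wrist_force: [0.3, 0.1, 0.4]
gripper_width: 0.009
gripper_force: 0.0
```

Request:
step_arm(
  targets="0 0 0.1 0;0 0 0.1 0;0 0 0 0;0 0 0 0",
)

```text
time_s: 9.63
tcp_pos: [0.497, -0.274, 0.0797]
ee_rot: [[-0.343, -0.939, 0.001], [-0.939, 0.343, -0.001], [0.0, -0.001, -1.0]]
wrist_force: [-2.4, 2.2, 8.7]
gripper_width: 0.004
gripper_force: 4.3
```

The wrist reads 8.7 N at z = 0.0797, so the leaf is pressed against its stop. I'll withdraw and check.

Request:
step_arm(
  targets="0 0 -0.5 0;0 0 -1 0;0 0 -3 0;0 0 -3.5 0;0 0 -3.5 0;0 0 -3 0;0 0 -1 0;0 0 0 0;0 0 0 0",
)

```text
time_s: 10.38
tcp_pos: [0.4965, -0.2737, 0.2329]
ee_rot: [[-0.344, -0.939, 0.001], [-0.939, 0.344, 0.001], [-0.001, -0.0, -1.0]]
wrist_force: [-0.2, -0.8, -1.4]
gripper_width: 0.004
gripper_force: 0.0
```

```bash
python3 - <<'E'
from h import *;from station import sense,cams;import cv2
s=sense();c=cams.capture("wrist");a=c["frame"][115:265,200:370];d=cams.capture("scene");b=d["frame"][170:260,195:415]
cv2.imwrite("pics/v3.png",np.vstack([cv2.resize(a,(340,300),interpolation=2),])) 
A=cv2.resize(a,(340,300),interpolation=2);B=cv2.resize(b,None,fx=2,fy=3.333,interpolation=2)[:300]
cv2.imwrite("pics/v3.png",np.hstack([A,B]))
p=np.load("p.npy");print(s["tcp_pos"],s["wrist_force"])
for t in(2.9,3.0,3.1416):
    P=disp(p,leaf(t));print(t,(proj(d,P)-[195,170]).round(1).tolist(),((projw(s,c,P)-[200,115])*2).round().tolist())
E
```

```text
[ 0.4965 -0.2737  0.2329] [-0.2249 -0.752  -1.4254]
2.9 [[42.6, 28.8], [38.3, 38.4], [25.3, 34.1], [29.9, 24.6]] [[293.0, 179.0], [207.0, 179.0], [204.0, 102.0], [296.0, 102.0]]
3.0 [[42.6, 29.1], [38.3, 38.7], [25.2, 35.3], [29.8, 25.7]] [[293.0, 178.0], [207.0, 178.0], [205.0, 97.0], [295.0, 98.0]]
3.1416 [[42.6, 29.5], [38.3, 39.1], [25.4, 36.9], [29.9, 27.4]] [[292.0, 176.0], [208.0, 176.0], [206.0, 93.0], [294.0, 93.0]]
```

View pics/v3.png

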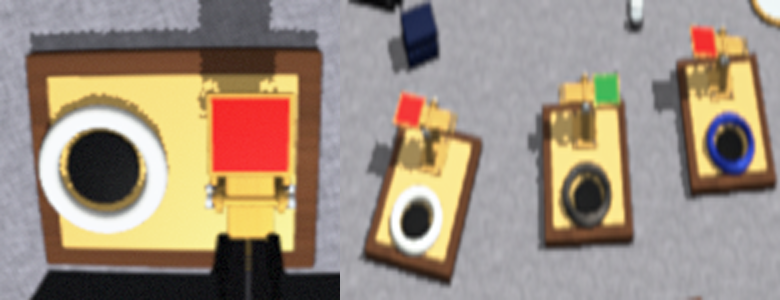

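The white flag is red side up and flat: its outer edge is at y≈93, as predicted for pi. The displays and the other two flags are unchanged, so I'm handing in.

```bash
python3 -c "
from station import r
print(r.finish_job())"
```

```text
the job is handed in; nothing more can be done
None
```

The milky white bangle's flag now lies flat on its stop with the red face up. I pushed it over without gripping, the final picture shows the displays, bangles and other two flags as they were, and the job is handed in.

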